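Open the child-resistant fish food canister

TASK

Open the red food canister: its child-resistant cap only spins round idly unless it is pushed down while it is turned anticlockwise (seen from above). Push firmly but keep every force on the canister under 35 N; once the cap bites, turn it about 50 degrees further, lift it off and stand it upright in the middle of the round cork mat, letting go of it only when it stands there. Leave the glass cup, the clear drawer box and the green tongs where they are.

Things in the scene. Friction and masses are not known exactly. Their poses are not given: they have to be found in the camera images.
- canister: Red cylindrical food canister, 84 mm across, screwed fast to the ledge on a 110 x 110 x 8 mm wooden foot. Origin: centre of the foot's underside, z up. The rim of its neck (67 mm across) is 128 mm above the ledge. Inward claws inside the neck, on its own +x and -x sides, hold the locked cap down. It cracks if the cap is forced against it, in any direction, with more than 35 N.
- cap: Inner, white part of the two-part cap, with two lugs that sit under the claws; the outer shell is lifted with it. Origin: centre of its underside, z up; on the closed canister 112 mm above the ledge, with the canister's yaw and 1 to 2 mm of play. The whole cap weighs about 90 g and is 71 mm tall from here to the top of its bar. It stands on this underside (54 x 38 mm).
- cap_grip (a point): Middle of the blue grip bar on the cap's outer shell, 57 mm above the cap's underside. The bar is 50 mm long (along this point's x), 18 mm wide (y) and 28 mm high (14 mm above and below this point). The shell starts at any yaw. Not pushed, it spins either way without end, almost freely, and does not turn the inner part.
- cap_top (a point): Centre of the shell's flat white top (68 mm across), at the bar's foot. Pushed, the shell sinks on a spring: 6 N at first, 2 N more per mm, at most 5.5 mm (17 N). Hidden coarse teeth, one per 30 degrees, meet from 1.5 mm (9 N): tip to tip they stop it hard until it is turned on a little and drops. Only in mesh (12 N or more) it turns the inner part, after up to 30 degrees idle.
- collar (a joint): Turn of the inner part's seat in the canister, rad, anticlockwise from above: 0 locked, from about 0.75 the lugs are clear of the claws and the cap can be lifted straight off; hard stop at 1.4. It takes about 0.15 N m and stays where it is left.
- mat: Round cork mat fixed on the ledge, 110 mm across, 6 mm thick. Origin: centre of its underside.
- glass_cup: Drinking glass, 70 mm across, 90 mm tall, standing. Origin: centre of its underside. To be left alone.
- drawer_box: Closed drawer box of clear acrylic, 120 mm (x) by 140 mm (y), 88 mm tall, with a small white knob on its -x side. Origin: centre of its underside. To be left alone.
- tongs: Green plastic feeding tongs lying flat, 230 mm long (x), 26 mm wide, 12 mm high. Origin: middle of the underside. To be left alone.
Not all that is in view belongs to the job. What is shaped like the canister but blue or purple is not meant.

How it is judged:
By the outcome, as a careful person would: the job done as asked, in the order asked, and still so for the second after the job is handed in, with the robot touching nothing.
It also fails if it takes over 61 s, if anything falls off the work surface, if the arm or the gripper's body presses on something with over 40 N, if the wrist force passes 120 N, or if a joint passes its speed limit or range.

ROBOT

A 6-joint arm with a two-finger parallel gripper is mounted at the origin on the work surface. World frame = base frame: x ahead of the robot, y to its left, z up, the work surface at z = 0. Lengths are in m, angles in rad, forces in N, time in s.
With the tool pointing down it reaches from about 0.35 to 0.975 m from the base axis. Payload 4.9 kg.
Tool frame: the origin (TCP) lies on the centre line of the jaws, within the pads' length; the fingertips stand 25 mm ahead of it and the grasp point (between the pads) lies 6 mm ahead of it; z points along the fingers, y is the line along which they close (so a half turn about z gives the same grasp; the last joint's range is limited). The gripper opens to 85 mm and grips with 20 to 120 N. Pads are 22 mm wide; open, the fingers measure 114 mm over their backs; the gripper's body (76 mm by 85 mm) begins 54 mm behind the grasp point. The pads swing forward as they close: fully open they stand 13 mm farther back than shut.
Start: joints at [-1.352, 0.053, 1.613, -0, 1.476, -0.119], TCP at [0.207, -0.59, 0.256] pointing down, gripper open.
Joint ranges: [-3.01, 3.01], [-1.01, 2.22], [0.06, 2.58], [-1.02, 4.17], [0.09, 2.62], [-3.14, 3.14]. Speed limits (rad/s): [2.57, 2.57, 3.14, 3.14, 3.14, 3.14].

INTERFACE

Orientations are given as a unit quaternion [w, x, y, z].
In Python, from plant import state, grab_frame, get_calibration, job gives the robot as it stands. The module is installed in compiled form; this text tells all that it offers.
- The arm moves only by the tool move_arm, never from a script. Its argument "targets" is a list that holds one entry, the list of rows, each a list of 5 numbers: the opening in per cent of the stroke, from 0 (shut) to 100 (fully open), then the shift along the tool's x, y, z as a fraction of full scale, then the turn about the tool's z as a fraction of full scale. A call has 1 to 5 rows; each row shifts and turns the commanded pose from where the row before left it, along the tool's axes as they then stand; what a row does not reach is not made up. Full scale, the value 1, is 0.6 m for a shift and 6 degrees for a turn. A row lasts 1/12 s, in which the tool goes at most 41.7 mm and 7.16 degrees, less where a joint would pass 70% of its speed; a pose out of reach is approached as far as the arm can. A call with a number of a shift or a turn outside -1 to 1 is refused whole. A call with a gripper value outside its range is refused whole. The fingers move at their own pace and stop on an object; the grip force is fixed at half the most. Time passes only in rows, so rows that do not move let the fingers close. It gives the time, the measured TCP pose, the force, the opening and the grip force at its end, in the units of the state.
- state(): the state, without advancing time (a new reading comes with each control period).
- grab_frame(name): name is "side" or "top" or "wrist"; returns the picture (400x640x3 uint8, red, green, blue); there is no depth.
- get_calibration(name): a dict with "vertical_fov" (degrees; the focal length in pixels is half the picture's height over the tangent of half this angle, whatever the lens; pixels are square), "cx", "cy" (the principal point, pixels), "R" (3x3) and "t" (3): a world point X has camera coordinates R X + t. Camera axes: x right, y down, z forward; pixel columns grow to the right and rows downward; lengths in m; the calibration is good to about 2 mm. The wrist camera is an equidistant fisheye: a pixel r from the principal point sees the ray r / f radians off the axis. A picture is of the moment at which its call begins: read the wrist's pose just before it. get_calibration takes no time and is no camera call; for the wrist camera it gives the pose at the moment of the call.
- job.job_done(): hands the job in; it is judged then, once.
The state is a dict: "time": time; "joint_pos": joint angles; "joint_vel": joint speeds; "joint_efforts": joint torques, N m; "tool_pos": TCP position; "tool_rot": TCP orientation; "contact_force": force on the tool from outside, world axes, zero at the start; "ft_torque": the same for the moment, N m; "gripper_width": opening from 0.0 (shut) to 1.0 (fully open); "grasp_force": force on a finger pad.
Only numpy, scipy, OpenCV 4.12 (cv2) and the standard library are available. Lean on these libraries where they do the work, as an engineer would, in place of code of your own. Each camera call takes 0.05 s, during which the arm holds its last target. There are 200 camera calls.

## Working session

There is one attempt and no reset: what is moved stays moved. The work goes in short steps, Python scripts to look and compute and a tool call to move; the robot and the scene stay as the last step left them, time stands still between calls to the robot, and variables do not carry over. Pictures are saved under pics/ and viewed, at most 10 in all, crops included, and the job is handed in when it is done.

Besides the shell and the picture viewer there is one more tool, called after ">>>" by a JSON object that holds its "api" and its "payload". move_arm: Moves the arm, as the interface text tells. Shift numbers are shares of 0.6 m and turn numbers shares of 6 degrees, none past 1 either way. Its arguments: {"type":"object","properties":{"targets":{"type":"array"}},"required":["targets"]}

```bash
mkdir -p pics
python3 - <<'E'
from plant import *
import cv2,numpy as np
s=state();print(s)
for n in("side","top"):
    c=get_calibration(n);print(n,c)
    cv2.imwrite(f"pics/{n}0.png",grab_frame(n)[:,:,::-1])
E
```

```text
{'time': 0.0, 'joint_pos': array([-1.35198098e+00,  5.33593972e-02,  1.61429766e+00,  3.55175935e-05,
        1.47594218e+00, -1.19033197e-01]), 'joint_vel': array([-1.46873159e-03, -7.78225153e-04, -7.58380651e-05, -4.98958712e-04,
        2.56700038e-04,  8.36617037e-04]), 'joint_efforts': array([ 1.95363107e-03, -3.93685341e+01, -3.70172918e+01, -2.05715104e-06,
        7.04232400e-03,  2.41643505e-06]), 'tool_pos': array([ 0.20702871, -0.58912416,  0.25505918]), 'tool_rot': array([-1.00292452e-03,  9.85765980e-01,  1.68120270e-01, -3.23792467e-05]), 'contact_force': array([-0.10065941,  0.2243746 ,  0.19870206]), 'ft_torque': array([-0.04264857, -0.01322458, -0.01994326]), 'grasp_force': 0.0, 'gripper_width': 0.9970682132845089}
side {'vertical_fov': 48.741788278484194, 'cx': 315.39824446703983, 'cy': 197.73785803367085, 'R': array([[-0.9826151 , -0.18477545, -0.01804419],
       [-0.11312384,  0.67296299, -0.73097456],
       [ 0.14720922, -0.71622542, -0.6821661 ]]), 't': array([0.5381167 , 0.11738271, 0.86999891])}
top {'vertical_fov': 44.62112489167239, 'cx': 331.9950383748743, 'cy': 197.3547522877423, 'R': array([[-0.01945987, -0.99969398,  0.01527272],
       [-0.98101037,  0.01614333, -0.19328231],
       [ 0.19297661, -0.01874394, -0.98102431]]), 't': array([0.06241063, 0.56488213, 0.94588177])}
```

View pics/side0.png

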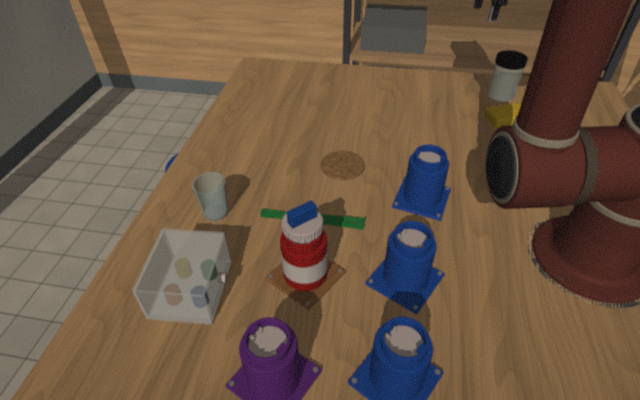

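View pics/top0.png

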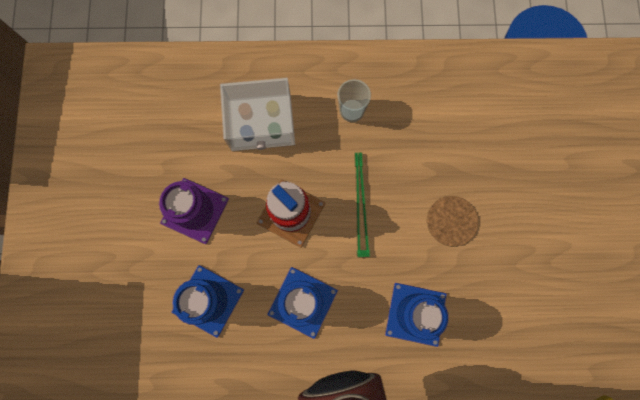

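The top view shows the red canister with its blue bar at about (286,198) and the mat at (453,220). The side view shows the bar at (302,214) and the mat at (343,164). The tongs lie between them, and the glass and box are farther out.

```bash
cat > h.py <<'E'
from plant import *
import cv2,numpy as np
def ray(n,uv,c=None):
    c=c or get_calibration(n);f=200/np.tan(np.radians(c["vertical_fov"]/2))
    d=(np.atleast_2d(uv)-[c["cx"],c["cy"]])/f
    if n=="wrist":
        r=np.linalg.norm(d,axis=1,keepdims=True)+1e-9
        v=np.c_[d/r*np.sin(r),np.cos(r)]
    else: v=np.c_[d,np.ones(len(d))]
    v/=np.linalg.norm(v,axis=1,keepdims=True)
    return -c["R"].T@c["t"], v@c["R"]
def plane(n,uv,z,c=None):
    o,v=ray(n,uv,c);return o+v*((z-o[2])/v[:,2:])
def tri(a,ua,b,ub):
    A=0;B=0
    for n,u in((a,ua),(b,ub)):
        o,v=ray(n,u);P=np.eye(3)-np.outer(v[0],v[0]);A=A+P;B=B+P@o
    return np.linalg.solve(A,B)
def blob(img,lo,hi,box=None):
    h=cv2.cvtColor(img,cv2.COLOR_RGB2HSV);m=cv2.inRange(h,lo,hi)
    if box:
        k=np.zeros_like(m);x0,y0,x1,y1=box;k[y0:y1,x0:x1]=255;m&=k
    cs,_=cv2.findContours(m,cv2.RETR_EXTERNAL,cv2.CHAIN_APPROX_NONE)
    return max(cs,key=cv2.contourArea)[:,0].astype(float)
def cen(c):
    m=cv2.moments(c.astype(np.float32).reshape(-1,1,2));return np.array([m["m10"],m["m01"]])/m["m00"]
E
python3 - <<'E'
from h import *
T=cv2.cvtColor(cv2.imread("pics/top0.png"),cv2.COLOR_BGR2RGB);S=cv2.cvtColor(cv2.imread("pics/side0.png"),cv2.COLOR_BGR2RGB)
bt=blob(T,(100,120,40),(125,255,255),(262,170,315,225));bs=blob(S,(100,120,40),(125,255,255),(280,195,325,230))
print("bar",cen(bt),cen(bs),tri("top",cen(bt),"side",cen(bs)))
P=plane("top",bt,.180)[:,:2]
print(cv2.minAreaRect(P.astype(np.float32)*1000))
for n,I,box,lo in(("top",T,(420,190,485,255),(5,60,40)),("side",S,(315,145,370,185),(5,60,40))):
    h=cv2.cvtColor(I,cv2.COLOR_RGB2HSV);x0,y0,x1,y1=box
    print(n,h[(y0+y1)//2,(x0+x1)//2],h[y0,x0])
    g=cv2.GaussianBlur(I,(0,0),1.5);v=cv2.cvtColor(g,cv2.COLOR_RGB2HSV)[y0:y1,x0:x1,2]
    _,m=cv2.threshold(v,0,255,cv2.THRESH_OTSU+cv2.THRESH_BINARY_INV)
    c=max(cv2.findContours(m,cv2.RETR_EXTERNAL,cv2.CHAIN_APPROX_NONE)[0],key=cv2.contourArea)[:,0]+[x0,y0]
    P=plane(n,cv2.convexHull(c.astype(np.int32))[:,0],.006)[:,:2]
    print("mat",cv2.minEnclosingCircle(P.astype(np.float32)*1000),cv2.fitEllipse(P.astype(np.float32)*1000), plane(n,cen(c),.006))
# white shell+red
w=blob(T,(0,0,130),(180,70,255),(262,170,315,222));print("white",len(w),cv2.minEnclosingCircle((plane("top",w,.155)[:,:2]*1000).astype(np.float32)))
for nm,n,I,lo,hi,bx in(("tong","top",T,(50,100,40),(80,255,255),None),):
    c=blob(I,lo,hi,bx);print(nm,cv2.minAreaRect((plane(n,c,.006)[:,:2]*1000).astype(np.float32)))
print(plane("top",[[352,95]],.06), plane("top",[[353,110]],.0))
s=state();c=get_calibration("wrist");print("wristcam",-c["R"].T@c["t"],c["R"])
E
```

```text
bar [284.49371766 197.46784922] [301.59410167 213.79666279] [0.54296608 0.14030609 0.16967715]
((542.0555419921875, 139.26113891601562), (50.30331802368164, 15.229427337646484), 43.86936569213867)
top [ 15 147 130] [ 16 132 157]
mat ((519.40576171875, -208.4742889404297), 58.6517448425293) ((520.09765625, -208.16189575195312), (112.32916259765625, 116.3196792602539), 155.74461364746094) [[ 0.51969148 -0.20815169  0.006     ]]
side [ 14 130 108] [ 15 118 128]
mat ((517.770263671875, -203.85040283203125), 57.453975677490234) ((518.4324340820312, -203.75152587890625), (112.1329345703125, 113.58458709716797), 45.024600982666016) [[ 0.51819876 -0.20181997  0.006     ]]
white 89 ((542.4598388671875, 142.47996520996094), 33.17185974121094)
tong ((561.0812377929688, -12.456050872802734), (225.56243896484375, 23.269384384155273), 0.09323311597108841)
[[0.78643376 0.00539232 0.06      ]] [[7.75986452e-01 9.24368279e-05 0.00000000e+00]]
wristcam [ 0.28329812 -0.5638988   0.37356791] [[ 0.33191495 -0.94330622 -0.00241732]
 [-0.89583364 -0.31601174  0.31243987]
 [-0.29549037 -0.10153794 -0.94993446]]
```

>>> {"api": "move_arm", "payload": {"targets": [[[100, 0, 0, 0, -0.82], [100, 0, 0, 0, -0.82], [100, 0, 0, 0, -0.82], [100, 0, 0, 0, -0.82], [100, 0, 0, 0, -0.82]]]}}

```text
time: 0.52
tool_pos: [0.2071, -0.5893, 0.2555]
tool_rot: [-0.001, 0.927, 0.376, 0.0]
contact_force: [-0.3, 0.2, -0.3]
gripper_width: 1.0
grasp_force: 0.0
```

>>> {"api": "move_arm", "payload": {"targets": [[[100, 0.062, -0.024, 0, 0], [100, 0.062, -0.024, 0, 0], [100, 0.062, -0.024, 0, 0], [100, 0.062, -0.024, 0, 0], [100, 0.062, -0.024, 0, 0]]]}}

```text
time: 0.93
tool_pos: [0.2913, -0.4068, 0.2556]
tool_rot: [-0.0, 0.927, 0.374, 0.0]
contact_force: [0.7, 0.0, -0.1]
gripper_width: 1.005
grasp_force: 0.0
```

>>> {"api": "move_arm", "payload": {"targets": [[[100, 0.062, -0.024, 0, 0], [100, 0.062, -0.024, 0, 0], [100, 0.062, -0.024, 0, 0], [100, 0.062, -0.024, 0, 0], [100, 0.062, -0.024, 0, 0]]]}}

```text
time: 1.35
tool_pos: [0.3751, -0.2258, 0.2559]
tool_rot: [-0.0, 0.927, 0.374, -0.0]
contact_force: [0.9, -0.0, -0.1]
gripper_width: 1.001
grasp_force: 0.0
```

>>> {"api": "move_arm", "payload": {"targets": [[[100, 0.062, -0.024, 0, 0], [100, 0.062, -0.024, 0, 0], [100, 0.062, -0.024, 0, 0], [100, 0.062, -0.024, 0, 0], [100, 0.062, -0.024, 0, 0]]]}}

```text
time: 1.77
tool_pos: [0.459, -0.0448, 0.256]
tool_rot: [0.0, 0.927, 0.374, -0.0]
contact_force: [1.2, -1.3, 0.4]
gripper_width: 0.996
grasp_force: 0.0
```

>>> {"api": "move_arm", "payload": {"targets": [[[80, 0.062, -0.024, 0, 0], [70, 0.062, -0.024, 0, 0], [60, 0.062, -0.024, 0, 0], [60, 0.062, -0.024, 0, 0], [60, 0.062, -0.024, 0, 0]]]}}

```text
time: 2.18
tool_pos: [0.543, 0.1362, 0.2558]
tool_rot: [-0.0, 0.927, 0.374, -0.0]
contact_force: [0.6, -0.8, 0.6]
gripper_width: 0.599
grasp_force: 0.0
```

>>> {"api": "move_arm", "payload": {"targets": [[[60, 0, 0, 0, 0], [60, 0, 0, 0, 0]]]}}

```text
time: 2.35
tool_pos: [0.5427, 0.1358, 0.2552]
tool_rot: [-0.0, 0.927, 0.376, -0.001]
contact_force: [-0.8, 0.0, -0.3]
gripper_width: 0.602
grasp_force: 0.0
```

Run:
```python
from h import *
s=state();c=get_calibration("wrist");I=grab_frame("wrist");cv2.imwrite("pics/w1.png",I[:,:,::-1])
print(s["tool_pos"],s["tool_rot"],s["gripper_width"])
b=blob(I,(100,120,40),(125,255,255));print(cen(b),cv2.contourArea(b.astype(np.float32)))
f=200/np.tan(np.radians(c["vertical_fov"]/2));print(f,c["cx"],c["cy"])
print(cv2.minAreaRect((plane("wrist",b,.18,c)[:,:2]*1000).astype(np.float32)))
```

```text
[0.54271908 0.13576801 0.25523902] [-1.84162478e-04  9.26688719e-01  3.75828235e-01 -1.05907371e-03] 0.6023280481751236
[119.33660537 185.57823441] 7640.5
309.70691628693146 318.8783104753924 201.30341798940375
((446.2564392089844, 269.326171875), (58.5582389831543, 124.2109146118164), 62.23165512084961)
```

View pics/w1.png

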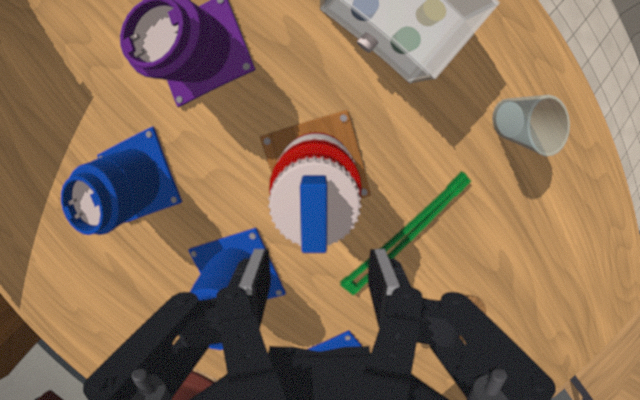

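The wrist view shows the bar at about (313,213), vertical between the jaws and close to alignment. The jaw tips are at (257,255) and (378,255).

Run:
```python
from h import *
I=cv2.cvtColor(cv2.imread("pics/w1.png"),cv2.COLOR_BGR2RGB);c=get_calibration("wrist");s=state()
b=blob(I,(100,120,40),(125,255,255),(290,165,340,258));w=blob(I,(0,0,130),(180,70,255),(265,140,365,252))
print(b.min(0),b.max(0))
for z in(.183,.169):print("bar",cv2.minAreaRect((plane("wrist",b,z,c)[:,:2]*1000).astype(np.float32)))
low=b[b[:,1]>195];P=plane("wrist",low,.183,c)[:,:2]*1000;print(cv2.fitLine(P.astype(np.float32),1,0,.01,.01).ravel(),cv2.minAreaRect(P.astype(np.float32)))
print("disc",cv2.minEnclosingCircle((plane("wrist",w,.155,c)[:,:2]*1000).astype(np.float32)))
q=s["tool_rot"];print(np.degrees(2*np.arctan2(q[2],q[1])))
```

```text
[301. 176.] [326. 251.]
bar ((545.9544677734375, 141.51483154296875), (53.14780807495117, 16.713973999023438), 44.52061462402344)
bar ((541.916748046875, 138.01043701171875), (57.04991149902344, 17.941129684448242), 44.520668029785156)
[8.8042283e-01 4.7418940e-01 5.2534100e+02 1.2494065e+02] ((541.2274169921875, 136.8688507080078), (39.89548873901367, 16.71074676513672), 44.536048889160156)
disc ((541.8536376953125, 140.31150817871094), 38.342742919921875)
44.043558139623684
```

>>> {"api": "move_arm", "payload": {"targets": [[[60, 0.006, -0.004, 0.03, 0], [60, 0, 0, 0.04, 0], [60, 0, 0, 0.03, 0], [60, 0, 0, 0.017, 0], [60, 0, 0, 0, 0]]]}}

```text
time: 2.82
tool_pos: [0.5417, 0.1369, 0.1829]
tool_rot: [-0.001, 0.928, 0.373, -0.003]
contact_force: [-1.0, 0.7, 0.3]
gripper_width: 0.601
grasp_force: 0.0
```

Run:
```python
from h import *
s=state();print(s["tool_pos"],s["contact_force"],s["gripper_width"])
I=grab_frame("wrist");cv2.imwrite("pics/w2.png",I[:,:,::-1])
J=grab_frame("side")[150:300,220:400];cv2.imwrite("pics/s2.png",cv2.resize(J,None,fx=4,fy=4,interpolation=2)[:,:,::-1])
```

```text
[0.54171435 0.13691425 0.18293655] [-0.96057098  0.70387275  0.31392605] 0.6010550675248072
```

View pics/w2.png

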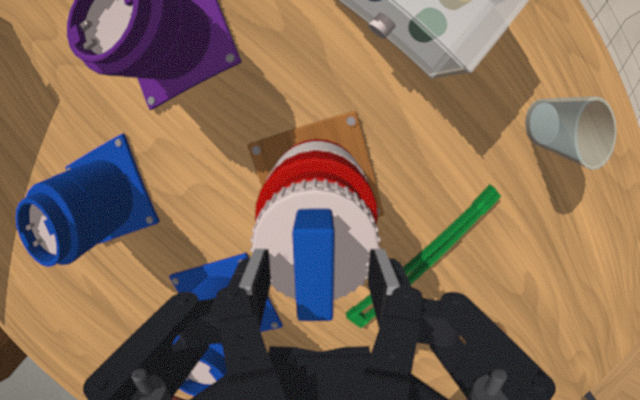

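>>> {"api": "move_arm", "payload": {"targets": [[[60, 0.0055, -0.0025, 0, 0], [45, 0, 0, 0, 0], [35, 0, 0, 0, 0], [30, 0, 0, 0, 0], [30, 0, 0, 0, 0]]]}}

```text
time: 3.33
tool_pos: [0.5453, 0.1418, 0.1867]
tool_rot: [0.0, 0.927, 0.374, 0.0]
contact_force: [-0.5, -0.5, 0.2]
gripper_width: 0.302
grasp_force: 0.0
```

>>> {"api": "move_arm", "payload": {"targets": [[[25, 0, 0, 0, 0], [22, 0, 0, 0, 0], [19, 0, 0, 0, 0], [16, 0, 0, 0, 0], [12, 0, 0, 0, 0]]]}}

```text
time: 3.75
tool_pos: [0.545, 0.1419, 0.1863]
tool_rot: [-0.0, 0.927, 0.374, -0.0]
contact_force: [-0.9, 0.7, 2.1]
gripper_width: 0.196
grasp_force: 59.5
```

>>> {"api": "move_arm", "payload": {"targets": [[[28, 0, 0, 0, 0], [28, -0.004, 0, 0.002, 0], [28, 0, 0, 0, 0], [12, 0, 0, 0, 0], [12, 0, 0, 0, 0]]]}}

```text
time: 4.17
tool_pos: [0.543, 0.1399, 0.1846]
tool_rot: [-0.0, 0.927, 0.374, -0.0]
contact_force: [-1.1, 0.6, -0.1]
gripper_width: 0.195
grasp_force: 62.5
```

>>> {"api": "move_arm", "payload": {"targets": [[[10, 0, 0, 0, 0], [10, 0, 0, 0, 0], [10, 0, 0, 0, 0]]]}}

```text
time: 4.42
tool_pos: [0.5431, 0.14, 0.1847]
tool_rot: [-0.0, 0.927, 0.374, -0.0]
contact_force: [-1.6, -0.4, -0.5]
gripper_width: 0.196
grasp_force: 62.5
```

Run:
```python
from h import *
s=state();print(s["tool_pos"],s["contact_force"],s["ft_torque"],s["gripper_width"],s["grasp_force"],s["joint_pos"])
I=grab_frame("wrist")[140:340,200:440];cv2.imwrite("pics/w3.png",cv2.resize(I,None,fx=3,fy=3,interpolation=2)[:,:,::-1])
```

```text
[0.5430971  0.13995495 0.18465492] [-1.55863765 -0.39509612 -0.533938  ] [-0.01886991  0.33487539 -0.03389411] 0.1956683644790691 62.511606216430664 [ 1.19541571e-01 -4.42036741e-02  1.83210606e+00 -4.83571994e-05
  1.35453176e+00  9.23206987e-01]
```

View pics/w3.png

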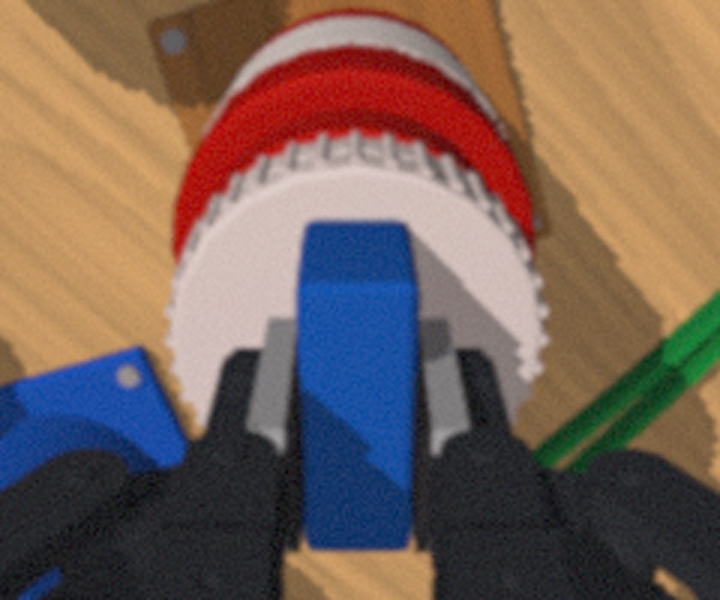

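The bar sits centrally between the pads, with clearance above the white top. Next I'll press down gradually.

>>> {"api": "move_arm", "payload": {"targets": [[[10, 0, 0, 0.001, 0], [10, 0, 0, 0.001, 0], [10, 0, 0, 0, 0]]]}}

```text
time: 4.72
tool_pos: [0.5434, 0.1401, 0.1845]
tool_rot: [-0.0, 0.927, 0.374, 0.0]
contact_force: [-3.8, -0.0, 4.1]
gripper_width: 0.196
grasp_force: 63.1
```

>>> {"api": "move_arm", "payload": {"targets": [[[10, 0, 0, 0.001, 0], [10, 0, 0, 0, -0.5], [10, 0, 0, 0, -0.5]]]}}

```text
time: 4.97
tool_pos: [0.5435, 0.1401, 0.1841]
tool_rot: [0.0, 0.906, 0.423, 0.0]
contact_force: [-4.0, 1.1, 6.7]
gripper_width: 0.197
grasp_force: 63.3
```

>>> {"api": "move_arm", "payload": {"targets": [[[10, 0, 0, 0.001, 0], [10, 0, 0, 0.001, 0], [10, 0, 0, 0, 0]]]}}

```text
time: 5.22
tool_pos: [0.5436, 0.1402, 0.1832]
tool_rot: [-0.0, 0.906, 0.422, 0.0]
contact_force: [-5.4, 0.8, 8.5]
gripper_width: 0.195
grasp_force: 63.4
```

>>> {"api": "move_arm", "payload": {"targets": [[[10, 0, 0, 0, -0.5], [10, 0, 0, 0.0005, -0.5], [10, 0, 0, 0, 0]]]}}

```text
time: 5.47
tool_pos: [0.5437, 0.1402, 0.1831]
tool_rot: [0.0, 0.883, 0.47, 0.001]
contact_force: [-6.4, 0.5, 8.0]
gripper_width: 0.2
grasp_force: 63.5
```

>>> {"api": "move_arm", "payload": {"targets": [[[10, -0.001, -0.0015, 0.001, 0], [10, 0, 0, 0.001, 0], [10, 0, 0, 0, 0]]]}}

```text
time: 5.72
tool_pos: [0.5435, 0.1402, 0.1829]
tool_rot: [0.001, 0.883, 0.469, 0.002]
contact_force: [-3.4, 1.0, 8.6]
gripper_width: 0.195
grasp_force: 63.7
```

>>> {"api": "move_arm", "payload": {"targets": [[[10, 0, 0, 0.001, -0.5], [10, 0, 0, 0, -0.5], [10, 0, 0, 0, 0]]]}}

```text
time: 5.97
tool_pos: [0.5437, 0.1402, 0.1828]
tool_rot: [0.001, 0.857, 0.516, 0.002]
contact_force: [-4.6, 0.2, 11.0]
gripper_width: 0.197
grasp_force: 64.0
```

>>> {"api": "move_arm", "payload": {"targets": [[[10, 0, 0, 0.0005, -0.5], [10, 0, 0, 0, -0.5], [10, 0, 0, 0, 0]]]}}

```text
time: 6.22
tool_pos: [0.5438, 0.1402, 0.1828]
tool_rot: [0.001, 0.829, 0.56, 0.002]
contact_force: [-4.8, -0.6, 12.6]
gripper_width: 0.197
grasp_force: 64.1
```

>>> {"api": "move_arm", "payload": {"targets": [[[10, 0, 0, 0.0005, -0.5], [10, 0, 0, 0, -0.5], [10, 0, 0, 0, 0]]]}}

```text
time: 6.47
tool_pos: [0.5439, 0.1401, 0.1821]
tool_rot: [0.001, 0.798, 0.602, 0.002]
contact_force: [-2.9, -0.7, 9.1]
gripper_width: 0.197
grasp_force: 63.8
```

```bash
python3 -c "
from plant import *
s=state();print(s['tool_pos'],s['contact_force'],s['ft_torque'])"
```

```text
[0.54387642 0.14014503 0.1821321 ] [-2.91223416 -0.74797571  9.09342436] [-0.03575339  0.60086809  0.00859504]
```

>>> {"api": "move_arm", "payload": {"targets": [[[10, 0, 0, 0.0015, 0], [10, 0, 0, 0.0015, 0], [10, 0, 0, 0, 0]]]}}

```text
time: 6.72
tool_pos: [0.5439, 0.1402, 0.1807]
tool_rot: [0.001, 0.799, 0.602, 0.002]
contact_force: [-4.3, 0.9, 12.0]
gripper_width: 0.198
grasp_force: 64.2
```

>>> {"api": "move_arm", "payload": {"targets": [[[10, 0, 0, 0.001, 0], [10, 0, 0, 0.0005, 0], [10, 0, 0, 0, 0]]]}}

```text
time: 6.97
tool_pos: [0.544, 0.1402, 0.1803]
tool_rot: [0.001, 0.799, 0.602, 0.002]
contact_force: [-5.1, -0.3, 13.7]
gripper_width: 0.196
grasp_force: 64.4
```

>>> {"api": "move_arm", "payload": {"targets": [[[10, 0, 0, 0.001, -0.5], [10, 0, 0, 0, -0.5], [10, 0, 0, 0, -0.5], [10, 0, 0, 0, 0]]]}}

```text
time: 7.3
tool_pos: [0.5442, 0.1402, 0.1801]
tool_rot: [0.002, 0.749, 0.663, 0.002]
contact_force: [-5.4, -0.6, 15.1]
gripper_width: 0.203
grasp_force: 64.6
```

```bash
python3 -c "
from plant import *
s=state();print(s['tool_pos'],s['contact_force'],s['ft_torque'])"
```

```text
[0.54416479 0.14016821 0.18008722] [-5.4021135  -0.5953178  15.05447408] [-0.10991372  1.02867413 -0.06978602]
```

>>> {"api": "move_arm", "payload": {"targets": [[[10, 0, 0, 0, -0.5], [10, 0, 0, 0, -0.5], [10, 0, 0, 0, -0.5], [10, 0, 0, 0, 0]]]}}

```text
time: 7.63
tool_pos: [0.5443, 0.1403, 0.1801]
tool_rot: [0.002, 0.694, 0.72, 0.002]
contact_force: [-5.1, 0.0, 14.5]
gripper_width: 0.194
grasp_force: 64.5
```

```bash
python3 -c "
from plant import *
s=state();print(s['tool_pos'],s['contact_force'],s['ft_torque'])"
```

```text
[0.54432191 0.14025556 0.1801094 ] [-5.1385523   0.0368026  14.53788813] [-0.03241392  0.90606229 -0.05626811]
```

>>> {"api": "move_arm", "payload": {"targets": [[[10, 0, 0, 0, -0.5], [10, 0, 0, 0, -0.5], [10, 0, 0, 0, -0.5], [10, 0, 0, 0, 0]]]}}

```text
time: 7.97
tool_pos: [0.5445, 0.1403, 0.1801]
tool_rot: [0.002, 0.636, 0.772, 0.002]
contact_force: [-4.0, -0.6, 13.6]
gripper_width: 0.201
grasp_force: 64.5
```

```bash
python3 -c "
from plant import *
s=state();print(s['tool_pos'],s['contact_force'],s['ft_torque'])"
```

```text
[0.5444556  0.14031727 0.18010258] [-3.98468567 -0.60320333 13.57510113] [ 0.02035159  0.74990009 -0.06540298]
```

>>> {"api": "move_arm", "payload": {"targets": [[[10, 0, 0, 0, -0.5], [10, 0, 0, 0, -0.5], [10, 0, 0, 0, -0.5], [10, 0, 0, 0, 0]]]}}

```text
time: 8.3
tool_pos: [0.5446, 0.1404, 0.1802]
tool_rot: [0.002, 0.573, 0.819, 0.002]
contact_force: [-4.0, -0.4, 12.8]
gripper_width: 0.197
grasp_force: 64.4
```

```bash
python3 -c "
from plant import *
s=state();print(s['tool_pos'],s['contact_force'],s['ft_torque'])"
```

```text
[0.5446317  0.14037858 0.18015961] [-4.04895732 -0.43544653 12.79315355] [ 0.10420343  0.68242622 -0.0427245 ]
```

>>> {"api": "move_arm", "payload": {"targets": [[[10, 0, 0, 0.001, 0], [10, 0, 0, 0, -0.5], [10, 0, 0, 0, -0.5], [10, 0, 0, 0, -0.5]]]}}

```text
time: 8.63
tool_pos: [0.5448, 0.1406, 0.1799]
tool_rot: [0.003, 0.507, 0.862, 0.003]
contact_force: [-3.3, 0.9, 15.2]
gripper_width: 0.196
grasp_force: 64.6
```

```bash
python3 -c "
from plant import *
s=state();print(s['tool_pos'],s['contact_force'],s['ft_torque'])"
```

```text
[0.54479869 0.14056543 0.17991737] [-3.26918086  0.86591506 15.19058062] [ 0.24370736  0.77185623 -0.18743304]
```

>>> {"api": "move_arm", "payload": {"targets": [[[10, 0, 0, 0.0005, -0.5], [10, 0, 0, 0, -0.5], [10, 0, 0, 0, -0.5]]]}}

```text
time: 8.88
tool_pos: [0.5449, 0.1408, 0.1799]
tool_rot: [0.003, 0.438, 0.899, 0.003]
contact_force: [-4.2, 1.3, 16.7]
gripper_width: 0.197
grasp_force: 64.7
```

```bash
python3 -c "
from plant import *
s=state();print(s['tool_pos'],s['contact_force'],s['ft_torque'],s['joint_pos'])"
```

```text
[0.54488398 0.14078094 0.17985566] [-4.22213015  1.3420469  16.65298864] [ 0.35792827  0.80674349 -0.11272243] [ 1.20045654e-01 -4.02854228e-02  1.83668502e+00  1.26735124e-03
  1.33749963e+00 -5.44821176e-01]
```

>>> {"api": "move_arm", "payload": {"targets": [[[10, 0, 0, 0, -0.5], [10, 0, 0, 0, -0.5], [10, 0, 0, 0, -0.5]]]}}

```text
time: 9.13
tool_pos: [0.545, 0.141, 0.1799]
tool_rot: [0.003, 0.366, 0.931, 0.003]
contact_force: [-3.9, 2.1, 15.5]
gripper_width: 0.191
grasp_force: 64.6
```

```bash
python3 -c "
from plant import *
s=state();print(s['tool_pos'],s['contact_force'],s['ft_torque'])"
```

```text
[0.54496729 0.14098381 0.17990707] [-3.87234367  2.14583399 15.50250983] [ 0.45390034  0.71628197 -0.17332894]
```

>>> {"api": "move_arm", "payload": {"targets": [[[10, 0, 0, 0, -0.5], [10, 0, 0, 0, -0.5], [10, 0, 0, 0, -0.5]]]}}

```text
time: 9.38
tool_pos: [0.545, 0.1412, 0.1799]
tool_rot: [0.003, 0.292, 0.956, 0.003]
contact_force: [-3.2, 2.7, 14.6]
gripper_width: 0.2
grasp_force: 64.6
```

```bash
python3 -c "
from plant import *
s=state();print(s['tool_pos'],s['contact_force'],s['ft_torque'])"
```

```text
[0.54499699 0.14120738 0.17989229] [-3.16030763  2.69898672 14.58655823] [ 0.65376465  0.72654871 -0.16694523]
```

>>> {"api": "move_arm", "payload": {"targets": [[[10, 0, 0, 0, -0.5], [10, 0, 0, 0, -0.5], [10, 0, 0, 0, 0]]]}}

```text
time: 9.63
tool_pos: [0.545, 0.1414, 0.1799]
tool_rot: [0.003, 0.242, 0.97, 0.003]
contact_force: [-3.9, 3.7, 14.6]
gripper_width: 0.196
grasp_force: 64.5
```

```bash
python3 -c "
from plant import *
s=state();print(s['tool_pos'],s['contact_force'],s['ft_torque'])"
```

```text
[0.54498484 0.14136612 0.17988306] [-3.88655421  3.67142059 14.60313384] [ 0.75393274  0.71758731 -0.0437589 ]
```

>>> {"api": "move_arm", "payload": {"targets": [[[10, 0, 0, 0, -0.5], [10, 0, 0, 0, -0.5]]]}}

```text
time: 9.8
tool_pos: [0.545, 0.1415, 0.1799]
tool_rot: [0.004, 0.19, 0.982, 0.003]
contact_force: [-4.6, 3.5, 15.1]
gripper_width: 0.195
grasp_force: 64.6
```

```bash
python3 -c "
from plant import *
s=state();print(s['tool_pos'],s['contact_force'],s['ft_torque'])"
```

```text
[0.54496395 0.14153503 0.17990442] [-4.58410357  3.48666698 15.06197983] [ 0.84427709  0.68409522 -0.15382952]
```

>>> {"api": "move_arm", "payload": {"targets": [[[10, 0, 0, -0.005, 0], [10, 0, 0, -0.005, 0], [10, 0, 0, -0.005, 0], [10, 0, 0, -0.003, 0], [10, 0, 0, 0, 0]]]}}

```text
time: 10.22
tool_pos: [0.5436, 0.1407, 0.1861]
tool_rot: [0.002, 0.191, 0.982, 0.001]
contact_force: [4.5, 4.8, -0.1]
gripper_width: 0.197
grasp_force: 62.3
```

>>> {"api": "move_arm", "payload": {"targets": [[[10, 0, 0, -0.002, 0], [10, 0, 0, -0.002, 0], [10, 0, 0, 0, 0]]]}}

```text
time: 10.47
tool_pos: [0.5434, 0.1406, 0.1878]
tool_rot: [0.002, 0.191, 0.982, 0.001]
contact_force: [3.4, 3.8, -2.2]
gripper_width: 0.198
grasp_force: 62.0
```

>>> {"api": "move_arm", "payload": {"targets": [[[10, -0.0005, 0.0012, -0.002, 0], [10, 0, 0, -0.002, 0], [10, 0, 0, -0.002, 0], [10, 0, 0, 0, 0]]]}}

```text
time: 10.8
tool_pos: [0.5432, 0.1407, 0.1915]
tool_rot: [0.0, 0.191, 0.982, 0.0]
contact_force: [3.8, 2.8, -2.9]
gripper_width: 0.198
grasp_force: 62.0
```

>>> {"api": "move_arm", "payload": {"targets": [[[10, 0, 0, -0.004, 0], [10, 0, 0, -0.004, 0], [10, 0, 0, 0, 0]]]}}

```text
time: 11.05
tool_pos: [0.5431, 0.1408, 0.1969]
tool_rot: [0.0, 0.191, 0.982, 0.0]
contact_force: [3.6, 3.1, -1.5]
gripper_width: 0.197
grasp_force: 62.2
```

>>> {"api": "move_arm", "payload": {"targets": [[[10, 0, 0, -0.008, 0], [10, 0, 0, -0.01, 0], [10, 0, 0, -0.015, 0], [10, 0, 0, -0.03, 0], [10, 0, 0, -0.03, 0]]]}}

```text
time: 11.47
tool_pos: [0.5419, 0.1399, 0.2526]
tool_rot: [-0.001, 0.191, 0.982, -0.001]
contact_force: [0.5, -0.5, -1.2]
gripper_width: 0.198
grasp_force: 62.3
```

Run:
```python
from h import *
s=state();print(s["tool_pos"],s["contact_force"],s["ft_torque"])
J=grab_frame("side")[90:310,200:480];cv2.imwrite("pics/s3.png",cv2.resize(J,None,fx=2.5,fy=2.5,interpolation=2)[:,:,::-1])
```

```text
[0.54185105 0.13991722 0.25256764] [ 0.47972033 -0.50463487 -1.18027867] [ 0.01456881 -0.02138655 -0.03897954]
```

View pics/s3.png

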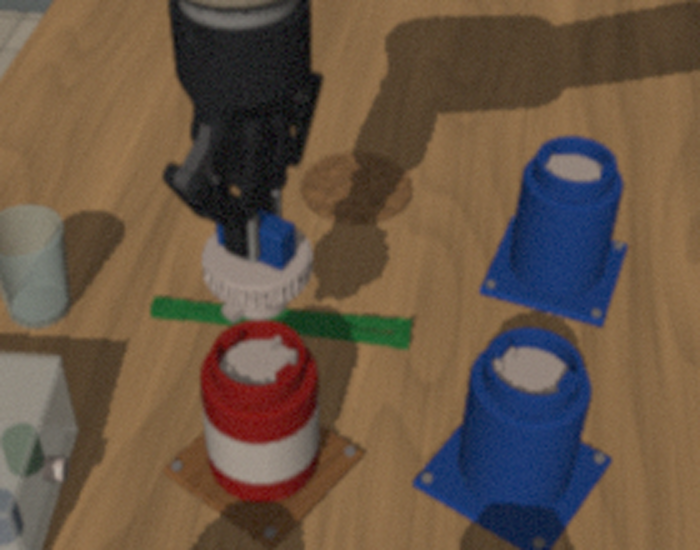

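The cap is off and hanging upright from the gripper. Next I'll carry it to the mat.

>>> {"api": "move_arm", "payload": {"targets": [[[10, -0.009, -0.028, 0, 0], [10, -0.018, -0.055, 0, 0], [10, -0.018, -0.055, 0, 0], [10, -0.018, -0.055, 0, 0], [10, -0.018, -0.055, 0, 0]]]}}

```text
time: 11.93
tool_pos: [0.5312, -0.0172, 0.2525]
tool_rot: [-0.0, 0.191, 0.982, -0.0]
contact_force: [0.7, -0.2, -0.9]
gripper_width: 0.197
grasp_force: 62.3
```

>>> {"api": "move_arm", "payload": {"targets": [[[10, -0.018, -0.055, 0, 0], [10, -0.018, -0.055, 0, 0], [10, -0.018, -0.055, 0, 0], [10, -0.018, -0.055, 0, 0], [10, -0.018, -0.055, 0, 0]]]}}

```text
time: 12.35
tool_pos: [0.5192, -0.1906, 0.2525]
tool_rot: [-0.001, 0.191, 0.982, -0.0]
contact_force: [0.8, 0.2, -1.2]
gripper_width: 0.196
grasp_force: 62.3
```

>>> {"api": "move_arm", "payload": {"targets": [[[10, -0.009, -0.027, 0.02, 0], [10, 0, 0, 0.04, 0], [10, 0, 0, 0.04, 0], [10, 0, 0, 0.04, 0], [10, 0, 0, 0.02, 0]]]}}

```text
time: 12.77
tool_pos: [0.5169, -0.2054, 0.1529]
tool_rot: [-0.003, 0.191, 0.981, 0.001]
contact_force: [-0.5, 0.8, -1.1]
gripper_width: 0.198
grasp_force: 62.3
```

>>> {"api": "move_arm", "payload": {"targets": [[[10, 0, 0, 0, 0], [10, 0, 0, 0, 0]]]}}

```text
time: 12.93
tool_pos: [0.5187, -0.2057, 0.1563]
tool_rot: [-0.001, 0.191, 0.982, 0.0]
contact_force: [0.3, 0.5, -0.4]
gripper_width: 0.199
grasp_force: 62.3
```

Run:
```python
from h import *
s=state();print(s["tool_pos"],s["contact_force"],s["tool_rot"])
c=get_calibration("wrist");cv2.imwrite("pics/w4.png",grab_frame("wrist")[:,:,::-1])
cv2.imwrite("pics/t4.png",grab_frame("top")[:,:,::-1]);cv2.imwrite("pics/s4.png",grab_frame("side")[:,:,::-1])
t=cv2.imread("pics/t4.png")[140:300,370:550];u=cv2.imread("pics/s4.png")[100:220,260:420];w=cv2.imread("pics/w4.png")
a=cv2.resize(t,(405,360));b=cv2.resize(u,(395,300));o=np.zeros((600,800,3),np.uint8)
o[:300,:395]=b;o[:300,400:]=cv2.resize(t,(400,300));o[300:,:480]=cv2.resize(w,(480,300));cv2.imwrite("pics/m4.png",o)
```

```text
[ 0.51873761 -0.2057337   0.15625419] [ 0.32300345  0.46693424 -0.35453274] [-7.25761534e-04  1.91131246e-01  9.81564219e-01  5.96148273e-05]
```

View pics/m4.png

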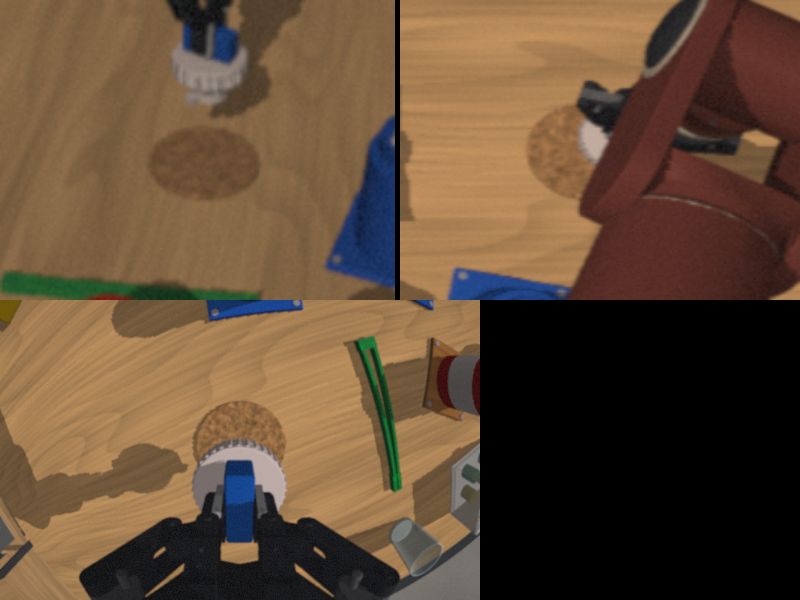

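The cap hangs upright above the mat. In the wrist view the mat arc (194–286, centre column 240) is centred on the bar's column (239), so I'll refine the remaining direction from that arc.

Run:
```python
from h import *
from scipy.optimize import least_squares
c=get_calibration("wrist")
g=cv2.GaussianBlur(cv2.imread("pics/w4.png"),(0,0),1.2);h=cv2.cvtColor(g,cv2.COLOR_BGR2HSV)
x0,y0,x1,y1=245,120,395,192
print(h[155,320],h[150,200+50])
v=h[y0:y1,x0:x1,2];_,m=cv2.threshold(v,0,255,cv2.THRESH_OTSU+cv2.THRESH_BINARY_INV)
k=max(cv2.findContours(m,0,1)[0],key=cv2.contourArea)
p=cv2.convexHull(k)[:,0]+[x0,y0];p=p[(p[:,1]<188)&(p[:,0]>x0+1)&(p[:,0]<x1-2)];print(p.T)
P=plane("wrist",p,.006,c)[:,:2]
r=least_squares(lambda q:np.hypot(*(P-q).T)-.055,[.519,-.206],loss="soft_l1",f_scale=.001);print(r.x,np.round(r.fun*1000,1),state()["tool_pos"])
```

```text
[ 15 140 148] [ 16 127 168]
[[326 340 354 368 369 372 375 379 380 255 255 261 265 268 274 280 288 290
  305 311 324]
 [133 137 144 157 158 163 169 183 187 184 183 168 162 158 151 146 141 140
  135 134 133]]
[ 0.52162938 -0.20827842] [-0.1 -0.5 -0.1  0.5  0.7  0.7  0.9  1.3  1.9  3.8  3.9  1.9  1.   0.6
  0.3 -0.  -0.4 -0.5 -0.9 -1.  -0.2] [ 0.52018927 -0.20638024  0.15869777]
```

>>> {"api": "move_arm", "payload": {"targets": [[[10, 0, 0, 0.02, 0], [10, 0, 0, 0.03, 0], [10, 0, 0, 0.03, 0], [10, 0, 0, 0.025, 0], [10, 0, 0, 0.014, 0]]]}}

```text
time: 13.5
tool_pos: [0.5182, -0.2053, 0.083]
tool_rot: [-0.001, 0.191, 0.982, 0.0]
contact_force: [0.4, 0.6, -0.6]
gripper_width: 0.198
grasp_force: 62.3
```

>>> {"api": "move_arm", "payload": {"targets": [[[10, 0, 0, 0, 0], [10, 0, 0, 0, 0], [10, 0, 0, 0, 0], [10, 0, 0, 0, 0], [10, 0, 0, 0, 0]]]}}

```text
time: 13.92
tool_pos: [0.5199, -0.2063, 0.0863]
tool_rot: [0.001, 0.191, 0.982, -0.0]
contact_force: [-0.3, 0.2, -1.3]
gripper_width: 0.197
grasp_force: 62.3
```

>>> {"api": "move_arm", "payload": {"targets": [[[10, 0, 0, 0.004, 0], [10, 0, 0, 0.003, 0], [10, 0, 0, 0.002, 0], [10, 0, 0, 0, 0], [10, 0, 0, 0, 0]]]}}

```text
time: 14.33
tool_pos: [0.5189, -0.2058, 0.0793]
tool_rot: [-0.0, 0.191, 0.982, 0.0]
contact_force: [-0.3, 0.8, -0.2]
gripper_width: 0.2
grasp_force: 62.3
```

>>> {"api": "move_arm", "payload": {"targets": [[[10, 0, 0, 0.0015, 0], [10, 0, 0, 0, 0], [10, 0, 0, 0.001, 0], [10, 0, 0, 0, 0]]]}}

```text
time: 14.67
tool_pos: [0.5193, -0.206, 0.0786]
tool_rot: [0.0, 0.191, 0.982, -0.0]
contact_force: [-0.7, -1.1, 0.9]
gripper_width: 0.196
grasp_force: 62.6
```

>>> {"api": "move_arm", "payload": {"targets": [[[10, 0, 0, 0.001, 0], [10, 0, 0, 0, 0], [10, 0, 0, 0, 0]]]}}

```text
time: 14.92
tool_pos: [0.5196, -0.2062, 0.0784]
tool_rot: [0.001, 0.191, 0.982, -0.0]
contact_force: [-0.7, -1.1, 5.4]
gripper_width: 0.201
grasp_force: 63.2
```

>>> {"api": "move_arm", "payload": {"targets": [[[10, 0, 0, -0.0005, 0], [10, 0, 0, 0, 0], [24, 0, 0, 0, 0], [35, 0, 0, 0, 0], [45, 0, 0, 0, 0]]]}}

```text
time: 15.33
tool_pos: [0.5186, -0.2055, 0.077]
tool_rot: [-0.001, 0.191, 0.982, 0.0]
contact_force: [-0.6, 0.1, 0.4]
gripper_width: 0.444
grasp_force: 0.0
```

>>> {"api": "move_arm", "payload": {"targets": [[[55, 0, 0, 0, 0], [60, 0, 0, 0, 0], [60, 0, 0, -0.01, 0], [60, 0, 0, -0.03, 0], [60, 0, 0, -0.04, 0]]]}}

```text
time: 15.75
tool_pos: [0.5175, -0.205, 0.1242]
tool_rot: [-0.002, 0.191, 0.982, 0.001]
contact_force: [0.6, -0.4, -0.2]
gripper_width: 0.599
grasp_force: 0.0
```

>>> {"api": "move_arm", "payload": {"targets": [[[60, 0, 0, -0.06, 0], [60, 0, 0, -0.06, 0], [60, 0, 0, -0.06, 0], [60, 0, 0, 0, 0], [60, 0, 0, 0, 0]]]}}

```text
time: 16.17
tool_pos: [0.5206, -0.2067, 0.2379]
tool_rot: [0.003, 0.191, 0.982, -0.001]
contact_force: [-0.5, 0.0, -0.3]
gripper_width: 0.599
grasp_force: 0.0
```

Run:
```python
from h import *
s=state();print(s["tool_pos"],s["contact_force"])
w=grab_frame("wrist")[:,:,::-1];u=grab_frame("side")[80:330,140:460,::-1]
o=np.zeros((600,800,3),np.uint8);o[:350,:448]=cv2.resize(u,(448,350));o[350:,:400]=cv2.resize(w,(400,250));cv2.imwrite("pics/m5.png",o)
o[350:,400:]=cv2.resize(w[100:350,120:520],(400,250));cv2.imwrite("pics/m5.png",o)
```

```text
[ 0.52058027 -0.20665241  0.23792364] [-0.47621351  0.03729329 -0.30018275]
```

View pics/m5.png

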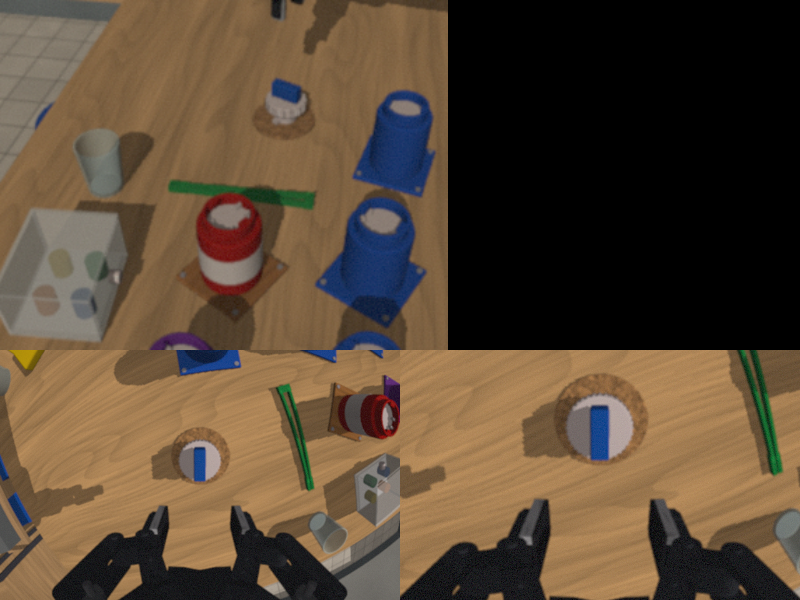

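The cap stands upright in the middle of the mat (about (285,105) in the side panel), the gripper is clear, and nothing else has moved.

```bash
python3 -c "
from plant import *
print(job.job_done())"
```

```text
the job is handed in; nothing more can be done
None
```

The red canister is open and its cap stands upright in the middle of the cork mat, released and clear of the gripper; the glass, box and tongs were not touched, and the job was handed in at about 16 s of robot time.

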